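# Close the handpiece clamp and push its pin home

### The job

Lock the rotary handpiece into its bench clamp: fold the hinged strap all the way down so that its lug sits in the fork, then push the headed pin, which waits started in the brass guide bush, through fork and lug until its head seats against the bush. Leave the other tools in the tray where they lie.

Things in the scene. Friction and masses are not known exactly. Their poses are not given: they have to be found in the camera images.
- clamp: Grey clamp, fixed to the tray: base plate 164 x 74 x 10 mm, origin at the centre of its underside, x from the fork towards the hinge, y along the pin's way in, z up. A handpiece (20 mm thick, 158 mm long, along y, its top about 42 mm high) lies fixed in the wooden cradle at x = 8 mm; hinge posts at x = 60 mm, 61 mm high.
- bush_mouth (a point): Centre of the outer face of the brass bush (21 mm wide, 20 mm long) on the fork's -y cheek, where the pin enters, at (-52, -38, 50) mm in the clamp's frame; axes as the clamp's. The hole runs along +y: bush and cheek 30 mm (11 mm wide), slot 16 mm, far cheek 10 mm (as the lug, 12.4 mm wide). Cheeks are 26 mm long in x, tops 63 mm above the tray.
- strap_axis (a point): Middle of the strap's hinge axis, at (60, 0, 50) mm in the clamp's frame; the strap turns about y.
- strap (a joint): Angle of the steel strap: 0 is folded fully down, against its stop, with the lug's hole in line with the fork's; grows as it stands up and back, to 1.3 rad. A stiff hinge: it stays where it is left. The strap is 14 mm wide, its lug (14 mm thick) is 112 mm from the hinge axis.
- tab_top (a point): Middle of the upper face of the thumb tab (20 mm long, 30 mm wide) at the strap's free end, 142 mm from the hinge axis and 10 mm above the strap's middle line; its z is the face's normal. With the strap down it lies in front of the fork, 60 mm above the tray.
- pin: Loose steel pin: shank 10 mm thick and 60 mm long along its +y, with a rounded tip; head 22 mm wide and 8 mm thick with a domed button (10 mm wide, 3 mm high) in the middle of its outer face. Smooth and oiled. Origin at the centre of the head's underside, where head meets shank. It starts with its tip 24 to 28 mm deep in the bush, the head 32 to 36 mm off the bush; it may hang a few degrees.
- pin_head (a point): Top of the domed button on the pin's head, where it is pushed, 11 mm behind the pin's origin.
- bench_block: Bystander: steel block 75 x 75 x 22 mm, origin at the centre of its underside.
- cutters: Bystander: small side cutters with yellow and black handles, 38 x 138 x 12 mm, lying along its y, origin at the centre of its underside.
- tweezers: Bystander: thin steel tweezers, 15 x 140 x 10 mm, lying along its y, origin at the centre of its underside.

How it is judged:
On the way:
1. the strap is folded fully down while the pin is still out (value of joint strap below 0.04 rad and distance between pin and bush_mouth above 0.02 m), for 0.2 s.
At the end, for the whole second after the job is handed in: The strap is fully down (within 0.04 rad) and the pin is home through fork and lug: the underside of its head is within 3 mm of the bush's mouth, the pin is in line with the holes (within 0.1 rad) and at rest (value of joint strap below 0.04 rad and distance between pin and bush_mouth below 0.003 m and angle between the y axis of pin and the y axis of clamp, either way round below 0.1 rad and linear speed of pin below 0.02 m/s); the robot touches nothing.
It fails at once if a bystander (block, cutters or tweezers) is moved more than 30 mm (distance of any of bench_block, cutters, tweezers from where it was at the start of the episode above 0.03 m).
It also fails if it takes over 42 s, if anything falls off the work surface, if the arm or the gripper's body presses on something with over 40 N, if the wrist force passes 120 N, or if a joint passes its speed limit or range.

### The arm

A 7-joint arm with a two-finger parallel gripper is mounted at the origin on a cart in front of the work surface, level with it; the furniture and walls round the work are solid. World frame = base frame: x ahead of the robot, y to its left, z up, the work surface at z = 0. Lengths are in m, angles in rad, forces in N, time in s.
With the tool pointing down it reaches from about 0.4 to 0.85 m from the base axis. Payload 4.5 kg.
Tool frame: the origin (TCP) lies between the finger pads; the fingertips stand r.tip_reach ahead of it and the grasp point (between the pads) lies 3 mm ahead of it (r.tip_reach is the distance from the TCP to the fingertips, in m); z points along the fingers, y is the line along which they close (so a half turn about z gives the same grasp; the last joint's range is limited). The gripper opens to 88 mm and grips with 3 to 60 N. Pads are 18 mm wide; open, the fingers measure 123 mm over their backs; the gripper's body (75 mm by 187 mm) begins 45 mm behind the grasp point.
Start: joints at [-1.302, 0.689, -0.195, 1.565, 0.157, 0.902, -0.215], TCP at [0.145, 0.608, 0.261] pointing down, gripper open.
Joint ranges: [-3.01, 3.01], [-0.46, 2.08], [-1.47, 1.51], [0.13, 2.56], [-1, 4.14], [0.04, 2.09], [-2.66, 2.66]. Speed limits (rad/s): [2.57, 2.57, 3.14, 3.14, 3.14, 3.14, 3.14].

### API

Orientations are given as a unit quaternion [x, y, z, w].
In Python, from plant import r gives the robot as it stands.
- The arm moves only by the tool step_arm, never from a script. Its argument "motion" is a list of rows, each an object with "dp": the shift along the tool's x, y, z in mm, a list of three; "twist": the turn, a rotation vector about the tool's x, y, z in rad, a list of three; "hand": the opening, from -1 (shut) to 1 (fully open). In form: [{"dp": [dx, dy, dz], "twist": [rx, ry, rz], "hand": hand}, ...]. A call has 1 to 5 rows; each row is the pose to reach, as a shift and turn from the pose commanded when the call began, along the tool's axes at that moment; what a row does not reach only later rows make up. A row lasts 1/8 s, in which the tool goes at most 62.5 mm and 10.7 degrees, less where a joint would pass 70% of its speed; a pose out of reach is approached as far as the arm can. A call with a gripper value outside its range is refused whole. The fingers move at their own pace and stop on an object; "force" is the grip in N (left out, the last holds). Time passes only in rows, so rows that repeat a pose let the fingers close. It gives the time, the measured TCP pose, the force, the opening and the grip force at its end, in the units of the state.
- r.get_state(): the state, without advancing time (a new reading comes with each control period).
- r.snapshot(name): name is "scene" or "top" or "wrist"; returns a dict with "pixels" (480x640x3 uint8, red, green, blue), "depth" (480x640 float32, m along the optical axis (not along the pixel's ray), 0 where there is no reading), "fx", "fy", "cx", "cy" (pixels), "D" ([k1, k2, p1, p2, k3] as OpenCV has them; the pictures are not rectified), "xyz" and "orientation" of the camera in the world; the wrist camera has in their place "mount" (4x4, takes a point from camera to tool coordinates, whose origin is the TCP and whose axes are the flange's). Camera axes: x right, y down, z forward; pixel columns grow to the right and rows downward; lengths in m; the calibration is good to about 2 mm. A picture is of the moment at which its call begins: read the wrist's pose just before it.
- r.finish_job(): hands the job in; it is judged then, once.
Trained networks look in the newest picture that a camera, given by its name, has taken for a name from the list of things; names that differ only in an ending like _2 or _b are one class to them, and where a whole thing is asked for, a point or a joint stands for the part that bears it (a point fixed in the world has none). Each returns a list of dicts, best first, with "score" (0 to 1); they miss things now and then, are a little off and sometimes report something else, mostly with a low value. They report only what shows in the picture. A call takes as long as a camera call.
- r.search_frame(camera, thing): "at" ([x, y, z] in m, in the coordinates of the camera as it stood for that picture, good to about 4 mm: the middle of the surface that is visible of it).
The state is a dict: "clock": time; "q": joint angles; "qd": joint speeds; "joint_torque": joint torques, N m; "tool_pos": TCP position; "eef_rot": TCP orientation; "contact_force": force on the tool from outside, world axes, zero at the start; "moment": the same for the moment, N m; "opening": opening from 0.0 (shut) to 1.0 (fully open); "finger_force": force on a finger pad.
Only numpy, scipy, OpenCV 4.12 (cv2) and the standard library are available. Lean on these libraries where they do the work, as an engineer would, in place of code of your own. Each camera call takes 0.05 s, during which the arm holds its last target. There are 200 camera calls.

## Working session

There is one attempt and no reset: what is moved stays moved. The work goes in short steps, Python scripts to look and compute and a tool call to move; the robot and the scene stay as the last step left them, time stands still between calls to the robot, and variables do not carry over. Pictures are saved under pics/ and viewed, at most 10 in all, crops included, and the job is handed in when it is done.

Besides the shell and the picture viewer there is one more tool, called as a command line: name --argument value ..., lists and objects as JSON in quotes. step_arm: Moves the arm, as the interface text tells. Its arguments: {"type":"object","properties":{"motion":{"type":"array"},"force":{"type":"number"}},"required":["motion"]}

```bash
ls; mkdir -p pics; cat > h.py <<'E'
import numpy as np, cv2
from plant import r
from scipy.spatial.transform import Rotation as R
def cam(s,st=None):
    T=np.eye(4)
    if 'mount' in s:
        T[:3,:3]=R.from_quat(st['eef_rot']).as_matrix();T[:3,3]=st['tool_pos'];return T@np.array(s['mount'])
    T[:3,:3]=R.from_quat(s['orientation']).as_matrix();T[:3,3]=s['xyz'];return T
def K(s): return np.array([[s['fx'],0,s['cx']],[0,s['fy'],s['cy']],[0,0,1.]])
def cloud(s,T):
    v,u=np.mgrid[0:480,0:640]
    p=cv2.undistortPoints(np.stack([u,v],-1).reshape(-1,1,2).astype(np.float64),K(s),np.array(s['D'],float)).reshape(480,640,2)
    d=s['depth'];P=np.dstack([p*d[...,None],d])
    return P@T[:3,:3].T+T[:3,3]
def proj(s,T,X):
    Ti=np.linalg.inv(T)
    return cv2.projectPoints(np.atleast_2d(np.array(X,float)),cv2.Rodrigues(Ti[:3,:3])[0],Ti[:3,3],K(s),np.array(s['D'],float))[0].reshape(-1,2)
def save(n,s): cv2.imwrite('pics/'+n,s['pixels'][...,::-1])
E
python3 - <<'E'
from h import *
np.set_printoptions(precision=4,suppress=True)
st=r.get_state();print({k:np.round(v,4) for k,v in st.items()},r.tip_reach)
ims=[]
for c in ['scene','top']:
    s=r.snapshot(c);T=cam(s);save(c+'0.png',s);ims.append(s['pixels'])
    print(c,T)
    for t in ['clamp','bush_mouth','strap','tab_top','pin','pin_head','bench_block','cutters','tweezers','strap_axis']:
        try:
            for d in r.search_frame(c,t)[:2]:
                X=T[:3,:3]@d['at']+T[:3,3];print(t,round(d['score'],2),X,proj(s,T,X)[0].round())
        except Exception as e: print(t,e)
E
```

```text
pics
{'clock': np.float64(0.0), 'q': array([-1.3022,  0.69  , -0.1945,  1.5663,  0.1573,  0.9025, -0.2151]), 'qd': array([ 0.0017, -0.0009, -0.002 , -0.0011, -0.0003, -0.0014, -0.0012]), 'joint_torque': array([ -0.0004, -52.7558,  -1.2668, -15.3418,  -0.0527,   0.0067,
         0.0002]), 'tool_pos': array([0.1453, 0.6073, 0.2599]), 'eef_rot': array([ 0.1171,  0.9931, -0.0009, -0.    ]), 'contact_force': array([-0.5606, -0.6561,  0.0138]), 'moment': array([ 0.0314,  0.0362, -0.011 ]), 'finger_force': np.float64(0.0), 'opening': np.float64(0.9965)} 0.022
scene [[-0.5854 -0.4189  0.6941 -0.0819]
 [-0.8104  0.3264 -0.4865  0.4538]
 [-0.0227 -0.8473 -0.5306  0.5424]
 [ 0.      0.      0.      1.    ]]
clamp 0.81 [ 0.5204 -0.0213  0.0343] [340. 261.]
bush_mouth 0.97 [ 0.5211 -0.0209  0.0334] [340. 261.]
strap 0.57 [ 0.5297 -0.0247  0.127 ] [338. 206.]
tab_top 0.92 [ 0.5277 -0.0199  0.1242] [337. 209.]
pin 0.44 [ 0.4996 -0.1085  0.0522] [391. 239.]
pin_head 0.7 [ 0.4976 -0.1098  0.0537] [392. 239.]
bench_block 0.96 [ 0.4127 -0.1458  0.0238] [445. 270.]
cutters 0.95 [0.4022 0.2656 0.0086] [2
[... 209 characters left out ...]
859  1.0616]
 [ 0.      0.      0.      1.    ]]
clamp 0.73 [ 0.5233 -0.0261  0.0099] [360. 248.]
bush_mouth 0.83 [ 0.5272 -0.0245  0.0109] [359. 246.]
strap 0.72 [ 0.5344 -0.0284  0.1333] [367. 229.]
tab_top 0.58 [ 0.5375 -0.0265  0.1284] [366. 228.]
tab_top 0.58 [0.3936 0.0561 0.0092] [314. 315.]
pin 0.53 [ 0.5011 -0.1036  0.0508] [404. 257.]
pin 0.32 [0.3936 0.0572 0.0076] [314. 315.]
pin_head 0.54 [ 0.497  -0.1045  0.053 ] [404. 259.]
pin_head 0.18 [ 0.5367 -0.0286  0.1311] [367. 228.]
bench_block 0.59 [ 0.418  -0.1558  0.0174] [428. 305.]
cutters 0.69 [0.4009 0.2597 0.0079] [206. 308.]
tweezers 0.46 [0.3886 0.0577 0.0073] [313. 318.]
strap_axis 0.62 [ 0.5292 -0.0259  0.0131] [360. 244.]
```

```bash
python3 - <<'E'
import cv2,numpy as np
a=cv2.imread('pics/scene0.png')[150:350,240:500];b=cv2.imread('pics/top0.png')[180:340,270:478]
cv2.imwrite('pics/c0.png',np.vstack([cv2.resize(a,(390,300)),cv2.resize(b,(390,300))]))
a=cv2.resize(a,(780,600),interpolation=cv2.INTER_CUBIC);cv2.imwrite('pics/c1.png',a)
b=cv2.resize(b,(780,600),interpolation=cv2.INTER_CUBIC);cv2.imwrite('pics/c2.png',b)
E
```

```text
(no output)
```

View pics/c1.png

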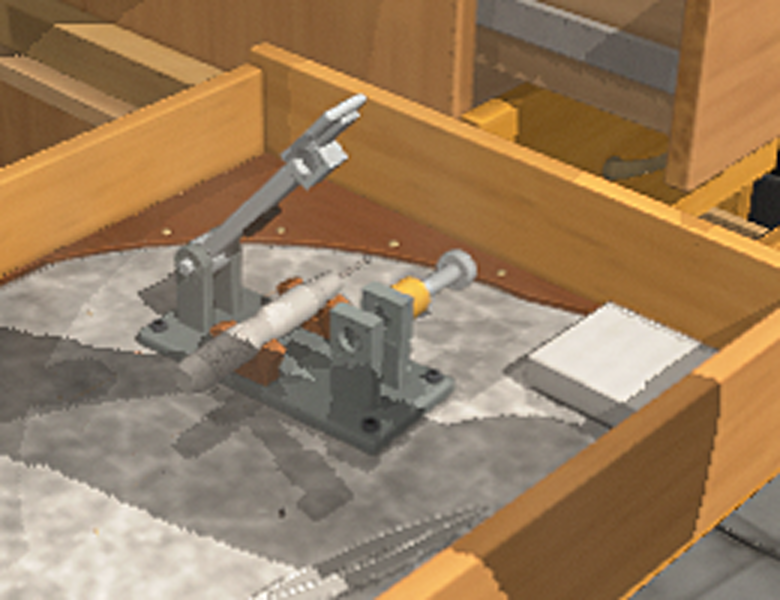

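View pics/c2.png

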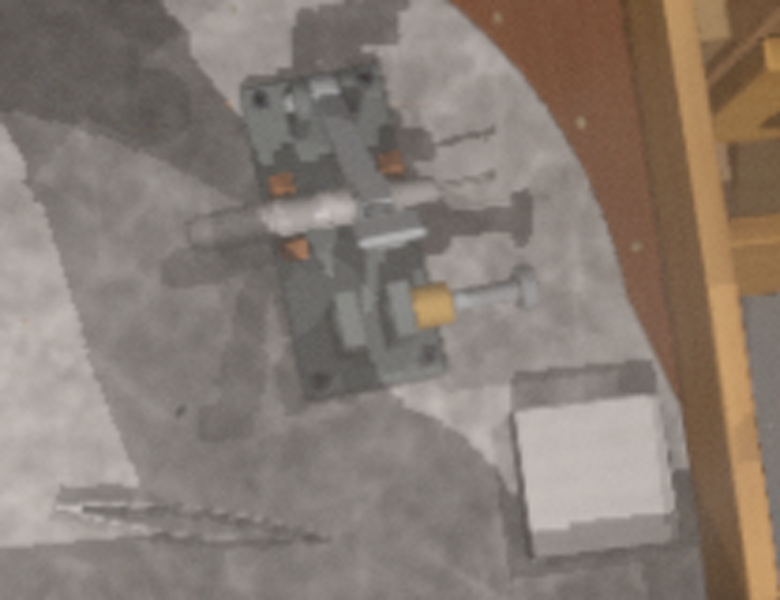

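The scene view shows the strap standing up, with its tab at about (335,115) in the crop. The pin is started in the brass bush, with its head at (460,262). The top view shows the fork nearest the robot and the pin head on the right at (527,287), clear of the steel block and tray wall. Next I fit the clamp pose from depth.

```bash
cat > fit.py <<'E'
from h import *
from scipy.optimize import least_squares
from scipy.spatial import cKDTree
np.set_printoptions(precision=4,suppress=True,linewidth=150)
C=[]
for c in ['scene','top']:
    s=r.snapshot(c);T=cam(s);P=cloud(s,T);m=(s['depth']>0);C.append((s,T,P,m))
    q=P[m];print(c,'floor z',np.median(q[(abs(q[:,0]-.45)<.03)&(abs(q[:,1]-.12)<.03)][:,2]))
    w=q[(abs(q[:,0]-.5)<.1)&(q[:,1]<-.17)&(q[:,1]>-.4)]
    for y in np.arange(-.4,-.17,.02):
        k=w[(w[:,1]>=y)&(w[:,1]<y+.02)]
        if len(k): print(round(y,2),k[:,2].max().round(3),end=' ')
    print()
    b=P[m&(abs(P[...,0]-.52)<.13)&(abs(P[...,1]+.02)<.08)&(P[...,2]>.006)&(P[...,2]<.014)]
    print('base',len(b),cv2.minAreaRect((b[:,:2]*1000).astype(np.float32)))
    for lo,hi in [(.057,.068),(.075,.2)]:
        b=P[m&(abs(P[...,0]-.53)<.13)&(abs(P[...,1]+.02)<.1)&(P[...,2]>lo)&(P[...,2]<hi)]
        print(lo,len(b));print(b[np.lexsort((b[:,1],b[:,0].round(2)))][::max(1,len(b)//14)])
np.savez('c.npz',a=C[0][2],b=C[1][2])
E
python3 fit.py
```

```text
scene floor z 0.00041710469871253375
-0.4 0.195 -0.38 0.195 -0.36 0.195 -0.34 0.195 -0.32 0.196 -0.3 0.196 -0.28 0.195 -0.26 0.195 -0.24 0.076 -0.22 0.078 -0.2 0.078 -0.18 0.025 
base 1495 ((518.34619140625, -25.08220672607422), (127.6003189086914, 274.9150085449219), 80.81725311279297)
0.057 408
[[ 0.474  -0.0524  0.0606]
 [ 0.4742 -0.0248  0.0589]
 [ 0.4762 -0.0564  0.0579]
 [ 0.4821 -0.0493  0.0614]
 [ 0.4803 -0.0258  0.0644]
 [ 0.4857 -0.0772  0.0579]
 [ 0.4877 -0.0664  0.0593]
 [ 0.4863 -0.0487  0.065 ]
 [ 0.4921 -0.0277  0.063 ]
 [ 0.4901 -0.0202  0.0634]
 [ 0.4958 -0.0673  0.0604]
 [ 0.5751 -0.0148  0.0663]
 [ 0.5814 -0.0012  0.057 ]
 [ 0.5883 -0.0022  0.059 ]
 [ 0.595   0.001   0.0609]]
0.075 660
[[ 0.5046 -0.0472  0.1704]
 [ 0.501  -0.0311  0.1669]
 [ 0.5019 -0.0207  0.1634]
 [ 0.5116 -0.0326  0.1409]
 [ 0.5091 -0.0268  0.1405]
 [ 0.5154 -0.0395  0.1422]
 [ 0.5186 -0.0249  0.1439]
 [ 0.5264 -0.0312  0.1285]
 [ 0.5307 -0.0231  0.1412]
 [ 0.531  -0.0195  0.1355]
 [ 0.5406 -0.0191  0.1092]
 [ 0.5458 -0.0191  0.1034]
 [ 0.5636 -0.0284  0.076 ]
 [ 0.5637 -0.0149  0.0934]
 [ 0.575
[... 415 characters left out ...]
0263  0.0631]
 [ 0.4864 -0.0681  0.0599]
 [ 0.4861 -0.0572  0.0599]
 [ 0.4876 -0.0498  0.0612]
 [ 0.4907 -0.0264  0.0607]
 [ 0.5014 -0.0719  0.058 ]
 [ 0.5    -0.053   0.064 ]
 [ 0.5914 -0.0331  0.0571]
 [ 0.5886 -0.0122  0.0659]
 [ 0.5939  0.0001  0.0582]
 [ 0.5974 -0.0198  0.0615]
 [ 0.5969 -0.0069  0.0619]]
0.075 434
[[ 0.505  -0.0453  0.1691]
 [ 0.5027 -0.0259  0.1695]
 [ 0.5086 -0.044   0.1667]
 [ 0.5122 -0.0345  0.1635]
 [ 0.5106 -0.0249  0.162 ]
 [ 0.5166 -0.0384  0.1583]
 [ 0.5229 -0.0277  0.1501]
 [ 0.533  -0.0317  0.1423]
 [ 0.5299 -0.0237  0.1219]
 [ 0.5424 -0.0237  0.1206]
 [ 0.5455 -0.026   0.1142]
 [ 0.5616 -0.0275  0.0976]
 [ 0.5609 -0.0168  0.0993]
 [ 0.5658 -0.0173  0.0936]]
```

```bash
cat > fit2.py <<'E'
from h import *
from scipy.optimize import least_squares
np.set_printoptions(precision=4,suppress=True,linewidth=150)
d=np.load('c.npz')
def box(p,lo,hi):
    c=(np.array(lo)+hi)/2;h=(np.array(hi)-lo)/2;q=abs(p-c)-h
    return np.linalg.norm(np.maximum(q,0),axis=1)+np.minimum(q.max(1),0)
def cyl(p,a,rad,y0,y1):
    q=np.c_[np.hypot(p[:,0]-a[0],p[:,2]-a[1])-rad,abs(p[:,1]-(y0+y1)/2)-(y1-y0)/2]
    return np.linalg.norm(np.maximum(q,0),axis=1)+np.minimum(q.max(1),0)
def sdf(p):
    return np.min([box(p,[-82,-37,0],[82,37,10]),box(p,[-65,-18,10],[-39,-8,63]),box(p,[-65,8,10],[-39,18,63]),
      cyl(p,[-52,50],10.5,-38,-18),cyl(p,[8,32],10,-79,79)],axis=0)
def strap(p,th):
    x=-(p[:,0]-60);z=p[:,2]-50;u=x*np.cos(th)+z*np.sin(th);w=-x*np.sin(th)+z*np.cos(th)
    q=np.c_[u,p[:,1],w]
    return np.min([box(q,[10,-7,-4],[132,7,4]),box(q,[132,-15,5],[152,15,10])],axis=0)
for dat in [d['a'],d['b'],np.concatenate([d['a'],d['b']])]:
    P=dat.reshape(-1,3)*1000
    P=P[(P[:,0]>400)&(P[:,0]<640)&(abs(P[:,1]+25)<130)&(P[:,2]>5)]
    def f(v):
        c,s=np.cos(v[2]),np.sin(v[2]);p=P-[v[0],v[1],v[4]];p=np.c_[c*p[:,0]+s*p[:,1],-s*p[:,0]+c*p[:,1],p[:,2]]
        return np.clip(np.minimum(abs(sdf(p)),abs(strap(p,v[3]))),0,8)
    best=min((least_squares(f,[523,-25,y,1.,0],loss='soft_l1',f_scale=1.5,x_scale=[5,5,.05,.05,2],diff_step=1e-4) for y in (0,.15,.3)),key=lambda o:o.cost)
    print(best.x,best.cost/len(P),len(P))
x,y,w,th,z=best.x
M=np.eye(4);M[:3,:3]=R.from_euler('z',w).as_matrix();M[:3,3]=[x/1e3,y/1e3,0];np.save('M.npy',M)
def W(p): return M[:3,:3]@(np.array(p)/1e3)+M[:3,3]
print('bush',W([-52,-38,50]),'axis',W([60,0,50]))
for t in [th,.8,.6,.4,.2,0]: print(t,'tab',W([60-142*np.cos(t)+10*np.sin(t),0,50+142*np.sin(t)+10*np.cos(t)]))
# pin: points along -y of bush
P=dat.reshape(-1,3);q=(P-M[:3,3])@M[:3,:3]*1000
m=(abs(q[:,0]+52)<16)&(abs(q[:,2]-50)<20)&(q[:,1]<-40)&(q[:,1]>-95)
for y0 in range(-95,-40,5):
    k=q[m&(q[:,1]>=y0)&(q[:,1]<y0+5)]
    if len(k): print(y0,len(k),k.mean(0),k.min(0),k.max(0))
E
python3 fit2.py
```

```text
[536.6412 -27.8435   0.23     0.8375   0.6759] 3.8581928808329957 6176
[538.7999 -28.7373   0.2456   0.8793  -0.966 ] 4.455765264259201 5323
[537.0607 -27.9132   0.2327   0.8548  -0.1056] 4.269485262607706 11499
bush [ 0.4952 -0.0769  0.05  ] axis [ 0.5954 -0.0141  0.05  ]
0.8547874659015224 tab [ 0.5121 -0.0338  0.1637]
0.8 tab [ 0.5062 -0.0352  0.1588]
0.6 tab [ 0.4869 -0.0398  0.1384]
0.4 tab [ 0.472  -0.0433  0.1145]
0.2 tab [ 0.462  -0.0457  0.088 ]
0 tab [ 0.4573 -0.0468  0.06  ]
-85 10 [-53.9346 -81.2226  52.5905] [-61.2267 -83.6594  45.954 ] [-43.9268 -80.0722  56.2627]
-80 58 [-55.171  -77.3683  53.68  ] [-64.135  -79.8727  42.5838] [-42.8848 -75.0022  58.9741]
-75 111 [-55.0399 -72.8179  50.219 ] [-65.1246 -74.8826  37.3429] [-41.4016 -70.0552  59.2023]
-70 26 [-54.0956 -67.4259  50.698 ] [-58.5775 -69.9556  43.8772] [-48.0703 -65.1751  53.6123]
-65 28 [-54.2262 -62.4868  50.703 ] [-59.2571 -64.7057  45.6805] [-47.1692 -60.3058  57.3354]
-60 27 [-54.3379 -57.2775  51.4642] [-58.6849 -59.8162  46.4877] [-48.0571 -55.2625  54.7006]
-55 26 [-53.6298 -52.3774  51.6643] [-58.8142 -54.7088  47.4281] [-47.0074 -50.0915  54.9822]
-50 27 [-54.2855 -47.438   51.9619] [-59.0059 -49.8556  47.0738] [-47.7997 -45.221   55.2684]
-45 21 [-53.529  -42.6961  52.552 ] [-58.0599 -44.6228  47.5557] [-47.3231 -40.0016  56.5301]
```

```bash
cat > go.py <<'E'
# usage: go.py yaw  x,y,z ... : tip targets in clamp mm; tool z down, tool x at 'yaw' deg in clamp frame
import sys; from h import *
np.set_printoptions(precision=1,suppress=True,linewidth=150)
M=np.load('M.npy');st=r.get_state();Q=R.from_quat(st['eef_rot']).as_matrix();p=np.array(st['tool_pos'])
tip=M[:3,:3].T@(p+Q[:,2]*.022-M[:3,3])*1e3
print('t',round(float(st['clock']),2),'tip clamp',tip,'F clamp',M[:3,:3].T@np.array(st['contact_force']))
a=np.radians(float(sys.argv[1]));c,s=np.cos(a),np.sin(a)
G=M[:3,:3]@np.array([[c,s,0],[s,-c,0],[0,0,-1]])
print('twist',(R.from_matrix(Q.T@G).as_rotvec()).round(3))
for w in sys.argv[2:]:
    t=np.array(eval(w),float)/1e3; X=M[:3,:3]@t+M[:3,3]+np.array([0,0,.022])
    print(w,(Q.T@(X-p)*1e3))
E
python3 go.py 180 0,0,215 ; python3 - <<'E'
import numpy as np
d=np.load('c.npz')
for k in 'ab':
    P=d[k].reshape(-1,3);m=(P[:,2]>.15)&(P[:,0]>.0)&(P[:,0]<.8)&(P[:,1]>-.25)&(P[:,1]<.75)
    H,ex,ey=np.histogram2d(P[m][:,0],P[m][:,1],bins=[8,10],range=[[0,.8],[-.25,.75]]);print(H.astype(int))
E
```

```text
t 1.2 tip clamp [-234.6  709.   238.7] F clamp [ 0.3 -0.1  0.5]
twist [ 0.  -0.  -0.5]
0,0,215 [-528.9 -527.3   23.7]
[[   0    0 1470 2725 2660    0    0    0    0    0]
 [   0    0    0    0    0    0    0    0    0    0]
 [   0    0    0    0    0    0    0    0    0    0]
 [   0    0    0    0    0    0    0    0    0    0]
 [   0    0   13    0 1633   15  196  122    0    0]
 [   0    4  137    0 1426 3515 4216    5    0    0]
 [6514 1430    0    0    0 2086 1461    0    0    0]
 [2558 2015 2820 1836 1080  363    4    0    0    0]]
[[   0    0    0    0    0    0    0    0    0    0]
 [   0    0    0    0    0    0    0    0    0    0]
 [   0    0    0    0    0    0    0    0    0    0]
 [   0    0    0 1255    0    0    0    0    0    0]
 [   0    0    0    0  871    0   22   12    0    0]
 [   0    3  173    0 3176 4423 7224  376    0    0]
 [7322 2185    0    0  180 6159 2319   75    0    0]
 [2050 4624 3653 2993 4068 4313 2540  640    0    0]]
```

```bash
python3 - <<'E'
import numpy as np
d=np.load('c.npz');np.set_printoptions(linewidth=200,suppress=True)
P=np.concatenate([d[k].reshape(-1,3) for k in 'ab']);P=P[(P[:,2]>.02)&(P[:,2]<1)]
print('y:',np.arange(-.3,.8,.07).round(2))
for x in np.arange(0,.9,.06):
    row=[]
    for y in np.arange(-.3,.8,.07):
        k=P[(abs(P[:,0]-x-.03)<.03)&(abs(P[:,1]-y-.035)<.035)]
        row.append(int(1e3*np.percentile(k[:,2],97)) if len(k)>8 else 0)
    print(round(x,2),row)
E
```

```text
y: [-0.3  -0.23 -0.16 -0.09 -0.02  0.05  0.12  0.19  0.26  0.33  0.4   0.47  0.54  0.61  0.68  0.75]
0.0 [0, 0, 0, 0, 228, 199, 499, 0, 0, 0, 0, 0, 0, 0, 0, 0]
0.06 [0, 0, 0, 0, 304, 434, 496, 0, 0, 0, 0, 0, 0, 0, 0, 0]
0.12 [0, 0, 0, 0, 0, 0, 0, 0, 0, 0, 0, 0, 0, 0, 0, 0]
0.18 [0, 0, 0, 0, 0, 0, 0, 0, 0, 0, 0, 0, 0, 0, 0, 0]
0.24 [0, 0, 0, 0, 76, 78, 78, 78, 78, 78, 0, 0, 0, 79, 0, 0]
0.3 [77, 78, 78, 78, 78, 78, 78, 0, 0, 76, 0, 0, 0, 65, 0, 0]
0.36 [73, 76, 24, 0, 0, 0, 0, 0, 0, 76, 0, 0, 0, 0, 0, 0]
0.42 [193, 76, 24, 64, 0, 0, 377, 377, 0, 76, 75, 0, 64, 52, 0, 0]
0.48 [193, 76, 58, 169, 61, 39, 378, 383, 385, 345, 364, 66, 86, 83, 0, 0]
0.54 [163, 76, 379, 116, 105, 0, 377, 385, 614, 566, 461, 377, 76, 86, 33, 0]
0.6 [355, 459, 460, 60, 59, 0, 0, 661, 667, 497, 369, 0, 0, 76, 0, 0]
0.66 [374, 465, 459, 353, 65, 66, 66, 353, 375, 412, 355, 355, 0, 76, 75, 0]
0.72 [355, 369, 370, 366, 377, 371, 355, 355, 356, 362, 355, 355, 0, 76, 75, 0]
0.78 [370, 370, 356, 379, 380, 370, 369, 365, 364, 361, 355, 355, 0, 0, 45, 0]
0.84 [365, 361, 371, 374, 376, 375, 366, 374, 427, 0, 0, 0, 0, 0, 0, 0]
0.9 [0, 355, 372, 372, 0, 368, 368, 368, 419, 0, 0, 0, 0, 0, 0, 0]
```

View pics/top0.png

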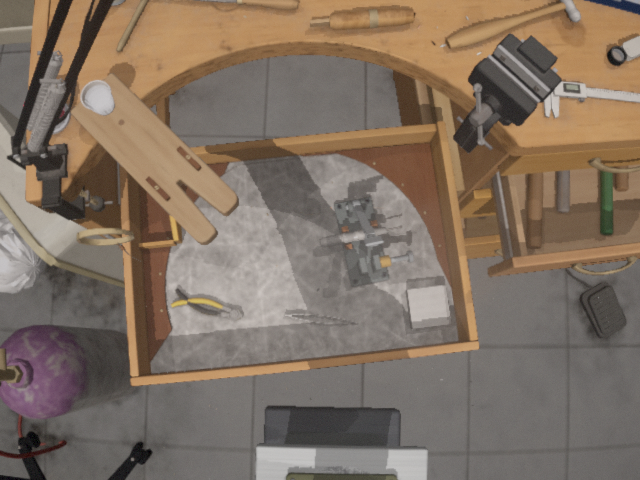

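View pics/scene0.png

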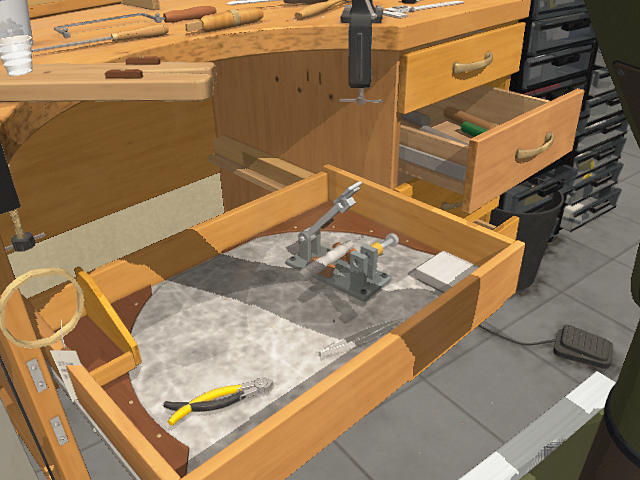

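The overview shows a bench pin board (top view, (75–235, 80–240), z about 0.36–0.38) overhanging the tray's left rear and a vise at (490,95). The bystanders are well away from the clamp. I'll go round the board at small x, after checking what is near the clamp.

```bash
python3 - <<'E'
import numpy as np
d=np.load('c.npz')
P=np.concatenate([d[k].reshape(-1,3) for k in 'ab'])
for n,m in [('right',(P[:,1]<-.05)&(P[:,1]>-.25)&(P[:,0]>.35)&(P[:,0]<.66)),('left',(P[:,1]>.05)&(P[:,1]<.4)&(P[:,0]>.3)&(P[:,0]<.6))]:
    Q=P[m&(P[:,2]>.2)&(P[:,2]<.9)]
    print(n,len(Q))
    for x in np.arange(.35,.66,.03):
        k=Q[(Q[:,0]>=x)&(Q[:,0]<x+.03)]
        if len(k)>3: print(round(x,2),len(k),np.percentile(k,[2,98],axis=0).round(3).tolist())
E
python3 - <<'E'
import sys;sys.path.insert(0,'.')
from h import *
st=r.get_state();Q=R.from_quat(st['eef_rot']).as_matrix();p=np.array(st['tool_pos'])
for t in [(.2,.40,.26),(.29,.29,.26),(.34,.18,.26),(.37,.10,.26),(.4,.0,.26),(.42,-.04,.26)]: print(t,(Q.T@(np.array(t)-p)*1e3).round())
E
```

```text
right 10710
0.59 2239 [[0.604, -0.249, 0.209], [0.62, -0.13, 0.456]]
0.62 6951 [[0.621, -0.242, 0.211], [0.649, -0.129, 0.46]]
0.65 1520 [[0.65, -0.244, 0.209], [0.66, -0.139, 0.46]]
left 19815
0.44 602 [[0.461, 0.192, 0.357], [0.47, 0.218, 0.378]]
0.47 1917 [[0.471, 0.187, 0.357], [0.5, 0.248, 0.378]]
0.5 3445 [[0.501, 0.164, 0.315], [0.529, 0.399, 0.385]]
0.53 4629 [[0.531, 0.183, 0.22], [0.56, 0.399, 0.468]]
0.56 6715 [[0.561, 0.219, 0.322], [0.589, 0.398, 0.574]]
0.59 2507 [[0.59, 0.245, 0.322], [0.6, 0.39, 0.627]]
(0.2, 0.4, 0.26) [-102. -189.    1.]
(0.29, 0.29, 0.26) [-215. -276.    1.]
(0.34, 0.18, 0.26) [-289. -371.    1.]
(0.37, 0.1, 0.26) [-337. -442.    1.]
(0.4, 0.0, 0.26) [-389. -532.    1.]
(0.42, -0.04, 0.26) [-418. -566.    1.]
```

step_arm --motion '[{"dp": [-28,-52,0],"twist": [0,0,-0.12],"hand": -1},{"dp": [-55,-105,0],"twist": [0,0,-0.24],"hand": -1},{"dp": [-85,-158,0],"twist": [0,0,-0.36],"hand": -1},{"dp": [-118,-205,0],"twist": [0,0,-0.46],"hand": -1},{"dp": [-165,-240,0],"twist": [0,0,-0.46],"hand": -1}]' --force 30

```text
clock: 1.82
tool_pos: [0.2499, 0.3343, 0.261]
eef_rot: [-0.114, 0.993, 0.0, 0.0]
contact_force: [0.9, -0.1, 0.3]
opening: 0.458
finger_force: 0.0
```

```bash
python3 go.py 180 0,0,215; python3 - <<'E'
import sys;sys.path.insert(0,'.')
from h import *
st=r.get_state();Q=R.from_quat(st['eef_rot']).as_matrix();p=np.array(st['tool_pos']);print(p.round(3),np.round(st['q'],2))
for t in [(.29,.29,.26),(.34,.18,.26),(.37,.10,.26),(.4,.0,.26),(.42,-.04,.26)]: print(t,(Q.T@(np.array(t)-p)*1e3).round())
E
```

```text
t 1.82 tip clamp [-195.9  418.7  239. ] F clamp [ 0.9 -0.3  0.3]
twist [ 0.  0. -0.]
0,0,215 [-197.7 -417.8   24. ]
[0.25  0.334 0.261] [-0.78  0.44 -0.37  2.15  0.28  0.59  0.44]
(0.29, 0.29, 0.26) [-29. -52.   1.]
(0.34, 0.18, 0.26) [ -53. -171.    1.]
(0.37, 0.1, 0.26) [ -64. -255.    1.]
(0.4, 0.0, 0.26) [ -71. -360.    1.]
(0.42, -0.04, 0.26) [ -81. -403.    1.]
```

step_arm --motion '[{"dp": [-29,-54,0],"twist": [0,0,0],"hand": -1},{"dp": [-41,-112,0],"twist": [0,0,0],"hand": -1},{"dp": [-53,-171,0],"twist": [0,0,0],"hand": -1},{"dp": [-60,-230,0],"twist": [0,0,0],"hand": -1},{"dp": [-66,-290,0],"twist": [0,0,0],"hand": -1}]'

```text
clock: 2.45
tool_pos: [0.3801, 0.0665, 0.261]
eef_rot: [-0.112, 0.994, 0.0, 0.001]
contact_force: [1.2, -0.5, 0.0]
opening: 0.003
finger_force: 0.0
```

step_arm --motion '[{"dp": [-8,-60,0],"twist": [0,0,0],"hand": -1},{"dp": [-30,-110,0],"twist": [0,0,0],"hand": -1},{"dp": [-85,-125,0],"twist": [0,0,0],"hand": -1},{"dp": [-132,-128,10],"twist": [0,0,0],"hand": -1},{"dp": [-132,-128,20],"twist": [0,0,0],"hand": -1}]'

```text
clock: 3.08
tool_pos: [0.5399, -0.0263, 0.2404]
eef_rot: [-0.112, 0.994, 0.001, 0.002]
contact_force: [-1.2, 1.1, 0.9]
opening: 0.001
finger_force: 0.0
```

```bash
cat > look.py <<'E'
import sys; from h import *
M=np.load('M.npy');st=r.get_state();s=r.snapshot(sys.argv[1]);T=cam(s,st);save(sys.argv[2],s)
for t in sys.argv[3:]:
    for d in r.search_frame(sys.argv[1],t)[:2]:
        X=T[:3,:3]@d['at']+T[:3,3];print(t,round(d['score'],2),'clamp mm',(M[:3,:3].T@(X-M[:3,3])*1e3).round(1))
P=cloud(s,T);m=s['depth']>0
np.save('P.npy',((P-M[:3,3])@M[:3,:3]*1e3)[m])
E
python3 go.py 180 0,0,215 -9,0,174; python3 look.py top t1.png tab_top; python3 -c "
import cv2
cv2.imwrite('pics/t1c.png',cv2.resize(cv2.imread('pics/t1.png')[150:310,280:493],(800,600)))"
```

```text
t 3.08 tip clamp [  3.2   0.9 218.4] F clamp [-0.9  1.4  0.9]
twist [ 0.  0. -0.]
0,0,215 [ 3.1 -1.   3.4]
-9,0,174 [12.3 -1.1 44.4]
tab_top 0.77 clamp mm [-18.    1.9 154.9]
tab_top 0.66 clamp mm [-55.3 -65.4  50.3]
```

View pics/t1c.png

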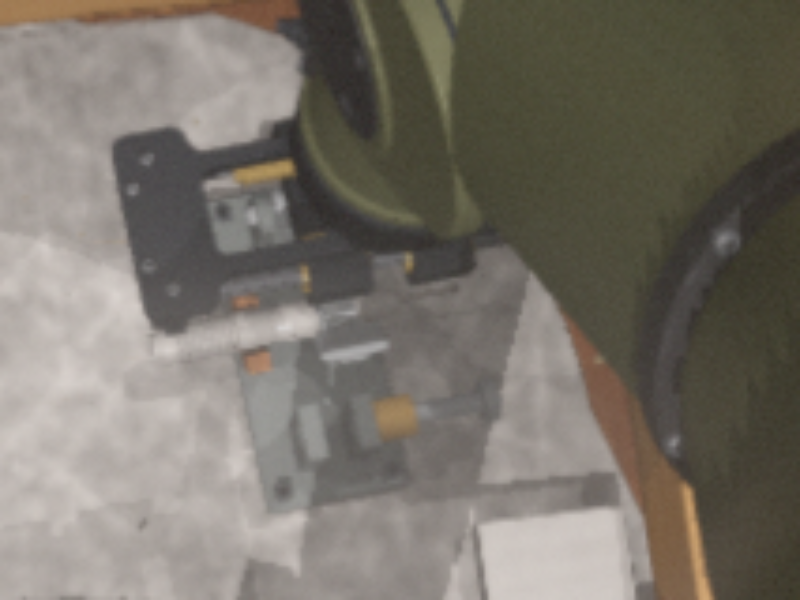

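The picture shows the closed fingers behind the raised tab, whose edge is near (352,350), and the arm clear of the vise. I'll descend and start the fold along the arc.

step_arm --motion '[{"dp": [3,-1,25],"twist": [0,0,0],"hand": -1},{"dp": [8,-1,42],"twist": [0,0,0],"hand": -1},{"dp": [15,-1,47],"twist": [0,0,0],"hand": -1},{"dp": [22,-1,52],"twist": [0,0,0],"hand": -1},{"dp": [31,-1,60],"twist": [0,0,0],"hand": -1}]'

```text
clock: 3.8
tool_pos: [0.5065, -0.0351, 0.1813]
eef_rot: [-0.112, 0.994, -0.0, 0.001]
contact_force: [-0.0, 1.0, 0.7]
opening: 0.003
finger_force: 0.5
```

step_arm --motion '[{"dp": [8,0,7],"twist": [0,0,0],"hand": -1},{"dp": [15,0,16],"twist": [0,0,0],"hand": -1},{"dp": [22,0,24],"twist": [0,0,0],"hand": -1},{"dp": [28,0,34],"twist": [0,0,0],"hand": -1},{"dp": [33,0,43],"twist": [0,0,0],"hand": -1}]'

```text
clock: 4.42
tool_pos: [0.4739, -0.0425, 0.137]
eef_rot: [-0.112, 0.994, 0.0, -0.0]
contact_force: [0.9, 0.1, 0.8]
opening: 0.006
finger_force: 0.4
```

```bash
python3 go.py 180 -60.7,0,116 -69,0,96 -74,0,75 -76,0,60 -76,0,55; python3 look.py scene s2.png tab_top; python3 - <<'E'
import numpy as np
P=np.load('P.npy');k=P[(abs(P[:,1])<7)&(P[:,2]>70)&(P[:,0]<50)&(P[:,0]>-80)]
for x in range(-80,50,10):
    q=k[(k[:,0]>=x)&(k[:,0]<x+10)]
    if len(q): print(x,len(q),q[:,2].min().round(),np.median(q[:,2]).round())
E
```

```text
t 4.42 tip clamp [-64.9   0.4 115. ] F clamp [ 0.9 -0.2  0.8]
twist [ 0. -0. -0.]
-60.7,0,116 [-4.2 -0.3 -1. ]
-69,0,96 [ 4.1 -0.4 19. ]
-74,0,75 [ 9.1 -0.5 40. ]
-76,0,60 [11.1 -0.5 55. ]
-76,0,55 [11.1 -0.5 60. ]
tab_top 0.7 clamp mm [-26.    9.3  86.3]
-80 204 107.0 136.0
-70 8 88.0 105.0
-60 76 85.0 93.0
-50 49 84.0 90.0
-40 55 82.0 94.0
-30 28 79.0 88.0
-20 30 77.0 85.0
-10 33 72.0 81.0
0 29 71.0 78.0
10 20 71.0 74.0
20 9 70.0 71.0
```

The strap has followed down to about 0.4 rad. I'll continue to the stop.

step_arm --motion '[{"dp": [3,0,10],"twist": [0,0,0],"hand": -1},{"dp": [5,0,20],"twist": [0,0,0],"hand": -1},{"dp": [8,0,30],"twist": [0,0,0],"hand": -1},{"dp": [10,0,40],"twist": [0,0,0],"hand": -1},{"dp": [12,0,48],"twist": [0,0,0],"hand": -1}]'

```text
clock: 5.15
tool_pos: [0.4627, -0.045, 0.089]
eef_rot: [-0.112, 0.994, 0.0, 0.0]
contact_force: [0.4, 1.2, 0.9]
opening: 0.005
finger_force: 0.4
```

step_arm --motion '[{"dp": [1,0,4],"twist": [0,0,0],"hand": -1},{"dp": [1,0,7],"twist": [0,0,0],"hand": -1},{"dp": [1,0,8],"twist": [0,0,0],"hand": -1}]'

```text
clock: 5.52
tool_pos: [0.4613, -0.0452, 0.0821]
eef_rot: [-0.113, 0.994, -0.0, -0.0]
contact_force: [-1.9, 1.6, 14.9]
opening: 0.005
finger_force: 7.3
```

```bash
python3 go.py 180 -76,0,60
```

```text
t 5.53 tip clamp [-77.7   0.6  60.1] F clamp [-1.5  2.  14.9]
twist [-0. -0. -0.]
-76,0,60 [-1.7 -0.6  0.1]
```

step_arm --motion '[{"dp": [0,0,1],"twist": [0,0,0],"hand": -1},{"dp": [0,0,1],"twist": [0,0,0],"hand": -1},{"dp": [0,0,1],"twist": [0,0,0],"hand": -1}]'

```text
clock: 5.9
tool_pos: [0.4613, -0.0452, 0.082]
eef_rot: [-0.113, 0.994, -0.0, 0.0]
contact_force: [-2.1, 0.8, 17.1]
opening: 0.005
finger_force: 8.5
```

step_arm --motion '[{"dp": [0,0,-15],"twist": [0,0,0],"hand": -1},{"dp": [0,0,-60],"twist": [0,0,0],"hand": -1},{"dp": [0,0,-60],"twist": [0,0,0],"hand": -1}]'

```text
clock: 6.28
tool_pos: [0.463, -0.0455, 0.1429]
eef_rot: [-0.112, 0.994, -0.0, 0.003]
contact_force: [-0.6, -0.5, 0.2]
opening: 0.007
finger_force: 0.0
```

```bash
python3 go.py 180 -52,-125,110 -52,-125,41; python3 - <<'E'
from h import *
M=np.load('M.npy');st=r.get_state();print(np.round(st['q'],2))
A=[]
for c in ['scene','top']:
    s=r.snapshot(c);T=cam(s,st);P=cloud(s,T);A.append(P[s['depth']>0]);save(c+'3.png',s)
    q=(A[-1]-M[:3,3])@M[:3,:3]*1e3
    k=q[(abs(q[:,1])<6)&(q[:,2]>45)&(q[:,2]<80)&(q[:,0]<45)&(q[:,0]>-92)]
    for x in range(-95,45,15):
        z=k[(k[:,0]>=x)&(k[:,0]<x+15)][:,2]
        if len(z): print(c,x,len(z),np.median(z).round(1))
    m=(abs(q[:,0]+52)<16)&(abs(q[:,2]-50)<20)&(q[:,1]<-40)&(q[:,1]>-100);k=q[m]
    if len(k): print('pin',len(k),np.percentile(k,[2,50,98],axis=0).round(1).tolist())
# arm points: above z .2, not in previous cloud
d=np.load('c.npz');B=np.concatenate([d['a'].reshape(-1,3),d['b'].reshape(-1,3)])
from scipy.spatial import cKDTree
P=np.concatenate(A);P=P[(P[:,2]>.18)&(P[:,2]<1)&(P[:,0]>.1)&(P[:,0]<.8)&(abs(P[:,1])<.4)]
dd,_=cKDTree(B[np.isfinite(B).all(1)]).query(P);P=P[dd>.03]
for z in np.arange(.18,.9,.06):
    k=P[(P[:,2]>=z)&(P[:,2]<z+.06)]
    if len(k)>10: print(round(z,2),len(k),'x',np.percentile(k[:,0],[1,99]).round(2),'y',np.percentile(k[:,1],[1,99]).round(2))
E
```

```text
t 6.28 tip clamp [-76.   -0.  120.9] F clamp [-0.7 -0.4  0.2]
twist [-0.  0. -0.]
-52,-125,110 [ -25.1 -124.8   11.2]
-52,-125,41 [ -24.8 -124.7   80.2]
[ 0.16  0.71 -0.25  2.14  0.5   0.34  1.29]
scene -95 41 60.5
scene -80 40 59.6
scene -65 48 61.8
scene -50 25 61.9
scene -35 43 56.9
scene -20 44 56.4
scene -5 47 56.8
scene 10 36 56.6
scene 25 46 56.4
scene 40 14 56.1
pin 174 [[-64.1, -79.9, 38.9], [-56.8, -71.6, 52.1], [-45.6, -44.2, 58.5]]
top -35 1 50.3
top -20 17 54.6
top -5 29 54.2
top 10 30 55.3
top 25 49 55.2
top 40 17 54.5
0.18 6242 x [0.41 0.48] y [-0.14  0.05]
0.24 2104 x [0.42 0.48] y [-0.09 -0.01]
0.3 3028 x [0.42 0.48] y [-0.07 -0.  ]
0.36 3239 x [0.12 0.48] y [-0.08  0.01]
0.42 3968 x [0.12 0.51] y [-0.07  0.01]
0.48 2460 x [0.4 0.5] y [-0.08  0.  ]
0.54 2145 x [0.39 0.47] y [-0.07 -0.02]
0.6 2597 x [0.24 0.45] y [-0.09 -0.01]
0.66 5274 x [0.25 0.43] y [-0.09 -0.02]
0.72 15576 x [0.27 0.41] y [-0.11 -0.02]
0.78 25813 x [0.31 0.4 ] y [-0.1  -0.03]
```

View pics/scene3.png

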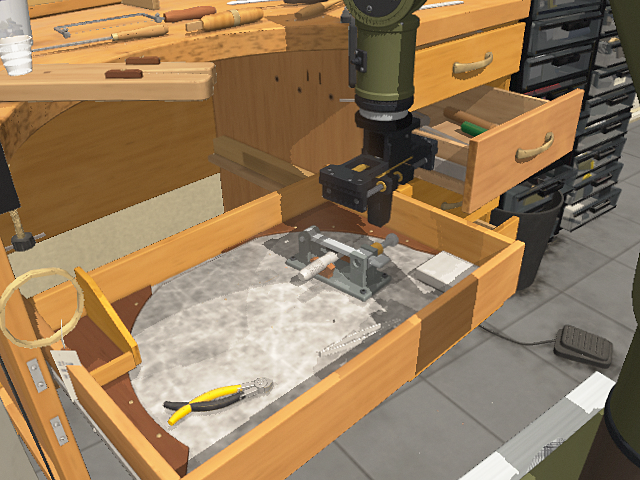

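The scene view confirms the strap is down in the fork: depth shows it level at 56.5 mm. The pin head is visible at (390,240). Next I check the space on the pin's side for the gripper body.

```bash
python3 - <<'E'
from h import *
d=np.load('c.npz');B=np.concatenate([d['a'].reshape(-1,3),d['b'].reshape(-1,3)])
B=B[(B[:,2]>.09)&(B[:,2]<.36)&(B[:,0]>.4)&(B[:,0]<.72)&(B[:,1]<-.09)&(B[:,1]>-.3)]
for x in np.arange(.4,.72,.02):
    k=B[(B[:,0]>=x)&(B[:,0]<x+.02)]
    if len(k)>3: print(round(x,2),len(k),'ymax',np.percentile(k[:,1],98).round(3),'z',np.percentile(k[:,2],[2,98]).round(3), [(y.round(2),(k[(k[:,1]>=y)&(k[:,1]<y+.02)][:,2].min().round(2) if ((k[:,1]>=y)&(k[:,1]<y+.02)).sum()>2 else None)) for y in np.arange(-.28,-.1,.02)])
E
python3 - <<'E'
import cv2
a=cv2.imread('pics/top0.png')[60:300,380:640]
cv2.imwrite('pics/t0c.png',cv2.resize(a,(650,600)))
E
```

```text
0.46 1686 ymax -0.253 z [0.093 0.194] [(np.float64(-0.28), np.float64(0.09)), (np.float64(-0.26), np.float64(0.09)), (np.float64(-0.24), None), (np.float64(-0.22), None), (np.float64(-0.2), None), (np.float64(-0.18), None), (np.float64(-0.16), None), (np.float64(-0.14), None), (np.float64(-0.12), None)]
0.48 404 ymax -0.254 z [0.096 0.195] [(np.float64(-0.28), np.float64(0.11)), (np.float64(-0.26), np.float64(0.09)), (np.float64(-0.24), None), (np.float64(-0.22), None), (np.float64(-0.2), None), (np.float64(-0.18), None), (np.float64(-0.16), None), (np.float64(-0.14), None), (np.float64(-0.12), None)]
0.5 616 ymax -0.271 z [0.092 0.164] [(np.float64(-0.28), np.float64(0.09)), (np.float64(-0.26), None), (np.float64(-0.24), None), (np.float64(-0.22), None), (np.float64(-0.2), None), (np.float64(-0.18), None), (np.float64(-0.16), None), (np.float64(-0.14), None), (np.float64(-0.12), None)]
0.52 687 ymax -0.269 z [0.092 0.164] [(np.float64(-0.28), np.float64(0.09)), (np.float64(-0.26), None), (np.float64(-0.24), None), (np.float64(-0.22), None), (np.float64(-0.2), None), (np.float64(-0.1
[... 2453 characters left out ...]
0.28), np.float64(0.35)), (np.float64(-0.26), np.float64(0.35)), (np.float64(-0.24), np.float64(0.09)), (np.float64(-0.22), np.float64(0.13)), (np.float64(-0.2), np.float64(0.22)), (np.float64(-0.18), np.float64(0.22)), (np.float64(-0.16), np.float64(0.31)), (np.float64(-0.14), np.float64(0.31)), (np.float64(-0.12), np.float64(0.32))]
0.7 1878 ymax -0.091 z [0.099 0.356] [(np.float64(-0.28), np.float64(0.36)), (np.float64(-0.26), None), (np.float64(-0.24), np.float64(0.09)), (np.float64(-0.22), np.float64(0.09)), (np.float64(-0.2), None), (np.float64(-0.18), np.float64(0.22)), (np.float64(-0.16), np.float64(0.35)), (np.float64(-0.14), np.float64(0.31)), (np.float64(-0.12), np.float64(0.31))]
```

View pics/t0c.png

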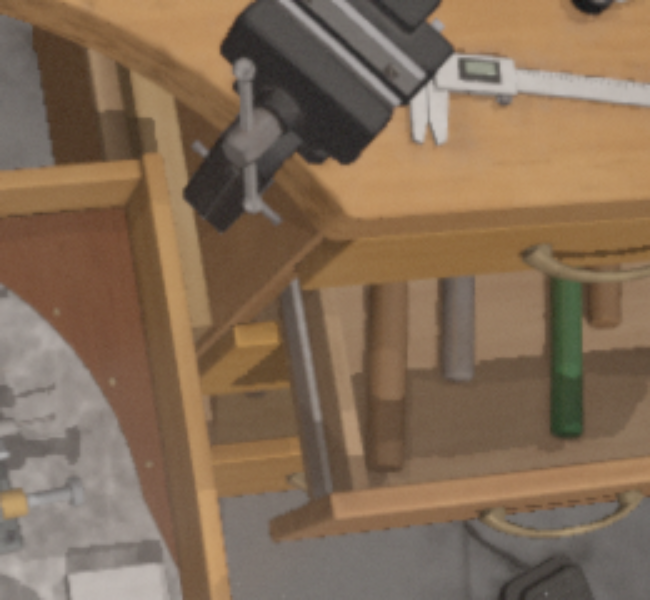

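The vise stays above z = 0.26 near the pin, so a gripper turned 90° fits under it, and the drawer is at y < -0.25. I'll turn and move to the pin-head side in one motion.

step_arm --motion '[{"dp": [-3,-15,0],"twist": [0,0,0.17],"hand": -1},{"dp": [-6,-30,0],"twist": [0,0,0.34],"hand": -1},{"dp": [-9,-50,0],"twist": [0,0,0.51],"hand": -1},{"dp": [-12,-70,0],"twist": [0,0,0.68],"hand": -1},{"dp": [-15,-90,0],"twist": [0,0,0.85],"hand": -1}]'

```text
clock: 7.0
tool_pos: [0.4957, -0.1302, 0.1393]
eef_rot: [0.31, 0.951, -0.0, -0.001]
contact_force: [0.3, -0.3, 0.3]
opening: 0.001
finger_force: 0.0
```

```bash
python3 go.py 90 -61,-112,115 -61,-112,41
```

```text
t 7.0 tip clamp [-63.9 -90.  117.3] F clamp [ 0.2 -0.3  0.3]
twist [-0.  -0.   0.7]
-61,-112,115 [-18.5 -12.1   2.3]
-61,-112,41 [-18.7 -12.   76.3]
```

step_arm --motion '[{"dp": [-5,-3,0],"twist": [0,0,0.17],"hand": -1},{"dp": [-9,-6,0],"twist": [0,0,0.34],"hand": -1},{"dp": [-14,-9,0],"twist": [0,0,0.51],"hand": -1},{"dp": [-18,-12,0],"twist": [0,0,0.715],"hand": -1},{"dp": [-18,-12,0],"twist": [0,0,0.715],"hand": -1}]'

```text
clock: 7.62
tool_pos: [0.5032, -0.1502, 0.1395]
eef_rot: [0.621, 0.784, -0.001, -0.001]
contact_force: [-0.3, -0.4, -1.1]
opening: 0.005
finger_force: 0.0
```

```bash
python3 go.py 90 -61,-112,41 -61,-93,41 -61,-58,41; python3 look.py wrist w4.png pin_head pin; python3 -c "
import cv2
cv2.imwrite('pics/w4s.png',cv2.imread('pics/w4.png'))"
```

```text
t 7.62 tip clamp [ -61.2 -111.2  117.5] F clamp [-0.4 -0.4 -1.1]
twist [-0.  0. -0.]
-61,-112,41 [-0.8  0.3 76.5]
-61,-93,41 [18.2  0.3 76.5]
-61,-58,41 [53.2  0.2 76.5]
pin_head 0.68 clamp mm [-54.5 -61.8  55.1]
pin 0.86 clamp mm [-52.7 -67.1  52.7]
```

View pics/w4.png

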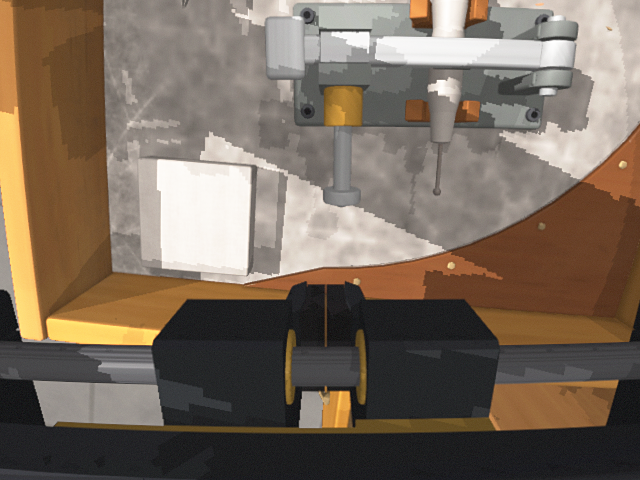

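The wrist view shows the strap lug in the fork at (345,45), the pin straight with its head at (342,198), and the closed fingers behind it at (325,300). I'll descend and then push along clamp +y, which is tool +x.

step_arm --motion '[{"dp": [0,0,40],"twist": [0,0,0],"hand": -1},{"dp": [0,0,76],"twist": [0,0,0],"hand": -1},{"dp": [0,0,76],"twist": [0,0,0],"hand": -1},{"dp": [8,0,76],"twist": [0,0,0],"hand": -1},{"dp": [16,0,76],"twist": [0,0,0],"hand": -1}]'

```text
clock: 8.4
tool_pos: [0.5008, -0.1338, 0.066]
eef_rot: [0.621, 0.784, 0.001, 0.001]
contact_force: [0.5, 0.2, 0.3]
opening: 0.005
finger_force: 0.0
```

step_arm --motion '[{"dp": [4,0,0],"twist": [0,0,0],"hand": -1},{"dp": [8,0,0],"twist": [0,0,0],"hand": -1},{"dp": [12,0,0],"twist": [0,0,0],"hand": -1},{"dp": [16,0,0],"twist": [0,0,0],"hand": -1},{"dp": [20,0,0],"twist": [0,0,0],"hand": -1}]'

```text
clock: 9.02
tool_pos: [0.4959, -0.1148, 0.0647]
eef_rot: [0.621, 0.784, 0.0, 0.0]
contact_force: [0.6, -0.8, 0.2]
opening: 0.006
finger_force: 0.6
```

```bash
python3 go.py 90 -61,-58,41;  python3 look.py scene s5.png pin_head pin; python3 - <<'E'
import numpy as np
q=np.load('P.npy');k=q[(abs(q[:,0]+52)<14)&(abs(q[:,2]-50)<12)&(q[:,1]<-36)&(q[:,1]>-90)]
for y in range(-90,-36,4):
    z=k[(k[:,1]>=y)&(k[:,1]<y+4)]
    if len(z): print(y,len(z),z.min(0).round(),z.max(0).round())
E
```

```text
t 9.03 tip clamp [-60.1 -75.1  42.7] F clamp [ 0.4 -0.9  0.2]
twist [ 0.  0. -0.]
-61,-58,41 [17.1 -0.9  1.7]
pin_head 0.53 clamp mm [-57.9 -52.5  57. ]
pin 0.58 clamp mm [-55.9 -54.6  52.6]
-70 28 [-66. -69.  43.] [-46. -66.  61.]
-66 25 [-66. -66.  45.] [-47. -62.  61.]
-62 16 [-65. -62.  51.] [-46. -58.  62.]
-58 61 [-65. -58.  38.] [-43. -54.  61.]
-54 27 [-65. -54.  43.] [-52. -51.  59.]
-50 13 [-61. -50.  49.] [-53. -46.  57.]
-46 7 [-61. -46.  51.] [-54. -43.  55.]
-42 3 [-60. -42.  51.] [-46. -39.  58.]
-38 10 [-64. -38.  46.] [-50. -36.  61.]
```

step_arm --motion '[{"dp": [3,0,0],"twist": [0,0,0],"hand": -1},{"dp": [6,0,0],"twist": [0,0,0],"hand": -1},{"dp": [9,0,0],"twist": [0,0,0],"hand": -1},{"dp": [12,0,0],"twist": [0,0,0],"hand": -1},{"dp": [15,0,0],"twist": [0,0,0],"hand": -1}]'

```text
clock: 9.8
tool_pos: [0.4921, -0.1001, 0.0647]
eef_rot: [0.621, 0.784, 0.0, -0.0]
contact_force: [0.2, 0.5, -0.8]
opening: 0.006
finger_force: 0.1
```

step_arm --motion '[{"dp": [1,0,0],"twist": [0,0,0],"hand": -1},{"dp": [2,0,0],"twist": [0,0,0],"hand": -1},{"dp": [3,0,0],"twist": [0,0,0],"hand": -1},{"dp": [4,0,0],"twist": [0,0,0],"hand": -1}]'

```text
clock: 10.3
tool_pos: [0.4921, -0.098, 0.0649]
eef_rot: [0.622, 0.783, -0.0, 0.001]
contact_force: [0.9, -6.2, -0.9]
opening: 0.005
finger_force: 3.2
```

```bash
python3 go.py 90 -61,-58,41;  python3 look.py scene s6.png; python3 - <<'E'
import numpy as np
q=np.load('P.npy');k=q[(abs(q[:,0]+52)<14)&(abs(q[:,2]-50)<12)&(q[:,1]<-30)&(q[:,1]>-90)]
for y in range(-90,-30,4):
    z=k[(k[:,1]>=y)&(k[:,1]<y+4)]
    if len(z): print(y,len(z),z.min(0).round(),z.max(0).round())
E
```

```text
t 10.3 tip clamp [-59.9 -57.9  42.9] F clamp [-0.6 -6.2 -0.9]
twist [ 0.  0. -0.]
-61,-58,41 [-0.1 -1.1  1.9]
-54 11 [-65. -51.  44.] [-56. -50.  62.]
-50 39 [-66. -50.  46.] [-47. -46.  62.]
-46 12 [-65. -46.  49.] [-54. -42.  61.]
-42 34 [-65. -42.  41.] [-48. -38.  62.]
-38 16 [-64. -38.  47.] [-49. -34.  62.]
-34 25 [-64. -34.  47.] [-48. -30.  62.]
```

The force rose at y = -58 mm, where the head should seat. I'll press once more and then back off.

step_arm --motion '[{"dp": [3,0,0],"twist": [0,0,0],"hand": -1},{"dp": [4,0,0],"twist": [0,0,0],"hand": -1},{"dp": [4,0,0],"twist": [0,0,0],"hand": -1}]'

```text
clock: 10.72
tool_pos: [0.492, -0.0975, 0.065]
eef_rot: [0.623, 0.782, -0.001, 0.004]
contact_force: [2.4, -11.6, -2.8]
opening: 0.008
finger_force: 5.9
```

step_arm --motion '[{"dp": [-15,0,0],"twist": [0,0,0],"hand": -1},{"dp": [-45,0,0],"twist": [0,0,0],"hand": -1},{"dp": [-50,0,-40],"twist": [0,0,0],"hand": -1},{"dp": [-50,0,-70],"twist": [0,0,0],"hand": -1},{"dp": [-50,0,-70],"twist": [0,0,0],"hand": -1}]'

```text
clock: 11.35
tool_pos: [0.5025, -0.141, 0.1363]
eef_rot: [0.621, 0.784, 0.001, 0.001]
contact_force: [-0.3, 1.2, 0.4]
opening: 0.006
finger_force: 0.0
```

```bash
python3 go.py 90; python3 look.py wrist w7.png pin_head pin; python3 - <<'E'
import numpy as np,cv2
q=np.load('P.npy');k=q[(abs(q[:,0]+52)<14)&(q[:,2]>50)&(q[:,2]<66)&(q[:,1]<-20)&(q[:,1]>-70)]
for y in range(-60,-20,2):
    z=k[(k[:,1]>=y)&(k[:,1]<y+2)]
    if len(z): print(y,len(z),z.min(0).round(),z.max(0).round())
cv2.imwrite('pics/w7c.png',cv2.resize(cv2.imread('pics/w7.png')[0:240,200:520],(800,600)))
E
```

```text
t 11.35 tip clamp [ -59.6 -102.1  114.3] F clamp [0.  1.2 0.4]
twist [ 0.  0. -0.]
pin_head 0.93 clamp mm [-54.6 -40.3  58.3]
pin_head 0.45 clamp mm [-145.5  -89.9   19.2]
pin 0.82 clamp mm [-51.1 -44.9  55.8]
pin 0.38 clamp mm [-7.7 -1.8 38.7]
-50 1 [-52. -48.  50.] [-52. -48.  50.]
-48 47 [-57. -48.  50.] [-49. -46.  54.]
-46 108 [-63. -45.  51.] [-43. -44.  61.]
-44 156 [-63. -44.  51.] [-42. -42.  61.]
-42 152 [-63. -42.  51.] [-42. -40.  61.]
-40 156 [-63. -40.  50.] [-42. -38.  62.]
-38 129 [-63. -38.  50.] [-42. -36.  62.]
-36 147 [-63. -36.  51.] [-42. -34.  61.]
-34 154 [-63. -34.  51.] [-42. -32.  62.]
-32 156 [-63. -32.  50.] [-42. -30.  61.]
-30 158 [-63. -30.  50.] [-42. -28.  62.]
-28 164 [-63. -28.  50.] [-42. -26.  62.]
-26 164 [-63. -26.  50.] [-42. -24.  62.]
-24 163 [-63. -24.  50.] [-42. -22.  61.]
-22 161 [-63. -22.  50.] [-42. -20.  61.]
```

View pics/w7c.png

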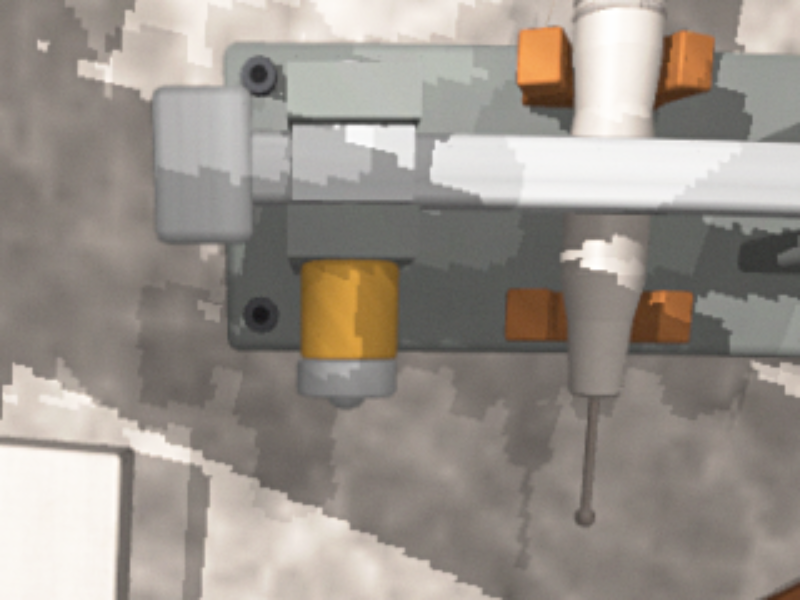

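The picture shows the pin head at (347,377) flush against the bush, with no visible gap at y≈360. The strap is down in the fork at (350,165), and the gripper is clear.

```bash
python3 -c "
from plant import r
print(r.finish_job())"
```

```text
the job is handed in; nothing more can be done
None
```

The job is handed in: the strap is folded fully down, the pin is pushed home with its head flush on the bush, and no other tools were touched; the hand-in call returned no verdict.

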